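Shut the sachet boxes

ROBOT

A 6-joint arm with a two-finger parallel gripper is mounted at the origin on a cart in front of the work surface, level with it; the furniture and walls round the work are solid. World frame = base frame: x ahead of the robot, y to its left, z up, the work surface at z = 0. Lengths are in mm, angles in degrees, forces in N, time in s.
With the tool pointing down it reaches from about 300 to 850 mm from the base axis. Payload 4.2 kg.
Tool frame: the origin (TCP) lies at the very end of the fingers, on their centre line; the grasp point (between the pads) lies 19 mm behind it (env.grip_depth is the distance from the TCP to the grasp point, in mm); y points along the fingers, z is the direction in which the jaws open and shut, and the axes are right-handed (so a half turn about y gives the same grasp; the last joint's range is limited). The gripper opens to 91 mm and grips with 3 to 60 N. Pads are 32 mm wide; open, the fingers measure 118 mm over their backs; the gripper's body (76 mm by 178 mm) begins 60 mm behind the grasp point.
Start: joints at [-70.073, 18.312, 89.639, -0, 72.044, -1.146], TCP at [206.753, -536.56, 213.976] pointing down, gripper open.
Joint ranges: [-177.97, 177.97], [-48.28, 115.42], [12.27, 149.76], [-77.06, 257.06], [2.81, 150.46], [-146.56, 146.56]. Speed limits (degrees/s): [147.25, 147.25, 180, 180, 180, 180].

INTERFACE

Orientations are given as [roll, pitch, yaw] about the fixed x, y, z axes, in that order (R = Rz(yaw) Ry(pitch) Rx(roll)).
In Python, from workcell import state, imaging, job, env gives the robot as it stands.
- The arm moves only by the shell command python3 -m pendant 'ROWS' [FORCE]. ROWS is JSON, a list of rows, each an object with "delta_pos": the shift along the tool's x, y, z in cm, a list of three; "twist": the turn, a rotation vector about the tool's x, y, z in degrees, a list of three; "grip": the opening in per cent of the stroke, from 0 (shut) to 100 (fully open). In form: [{"delta_pos": [tx, ty, tz], "twist": [wx, wy, wz], "grip": grip}, ...]. A call has exactly 5 rows; each row is the pose to reach, as a shift and turn from the pose commanded when the call began, along the tool's axes at that moment; what a row does not reach only later rows make up. A row lasts 1/10 s, in which the tool goes at most 50 mm and 8.59 degrees, less where a joint would pass 70% of its speed; a pose out of reach is approached as far as the arm can. A call with a gripper value outside its range is refused whole. The fingers move at their own pace and stop on an object; FORCE is the grip in N (left out, the last holds). Time passes only in rows, so rows that repeat a pose let the fingers close, or fill a call up. It gives the time, the measured TCP pose, the force and the opening at its end, in the units of the state.
- state(): the state, without advancing time (a new reading comes with each control period).
- imaging.grab_frame(name): name is "scene" or "top"; returns (picture, depth): 400x640x3 uint8, red, green, blue; 400x640 float32, mm along the optical axis (not along the pixel's ray), 0 where there is no reading.
- imaging.camera_info(name): a dict with "fx", "fy", "cx", "cy" (pixels), "k1" (the pictures are not rectified: a ray, as slopes to the right and down, at radius r is drawn at 1 + k1 r^2 times it, then the intrinsics apply), "R" (3x3) and "t" (3): a world point X has camera coordinates R X + t. Camera axes: x right, y down, z forward; pixel columns grow to the right and rows downward; lengths in mm; the calibration is good to about 2 mm. A picture is of the moment at which its call begins. camera_info takes no time and is no camera call.
- job.job_done(): hands the job in, once; it reports no verdict.
The state is a dict: "time_s": time; "qpos": joint angles; "qvel": joint speeds; "effort": joint torques, N m; "ee_pos": TCP position; "ee_rot": TCP orientation; "force": force on the tool from outside, world axes, zero at the start; "torque": the same for the moment, N m; "gripper_width": finger opening in mm.
Only numpy, scipy, OpenCV 4.12 (cv2) and the standard library are available. Lean on these libraries where they do the work, as an engineer would, in place of code of your own. Each camera call takes 0.05 s, during which the arm holds its last target.

TASK

The drying sachets must not draw damp, so shut the two sachet boxes that stand open in front of you: with the fingertips push each teal hinged lid over and down until it lies fully closed on its box, in either order. Do not lift, tip or shove the boxes along the table, press no harder than a lid needs, and leave the other things on the table where they are.

Things in the scene. Friction and masses are not known exactly. Their poses are not given: they have to be found in the camera images.
- box_a: First sachet box: clear plastic box with a teal hinged lid, standing open on the left half of the table (y > 0); loose, about 0.45 kg, turned up to 75 degrees on the table (hinge to the back or towards the outer side). Body 105 x 150 mm and 62 mm high, 66 mm high with the lid shut. Origin: centre of its underside. Its own x axis points from the front (robot's side) to the back, where the hinge is; y along the hinge; z up.
- box_b: Second sachet box, the same in every size and axis as the first, on the right half of the table (y < 0).
- box_a_hinge (a point): Middle of the hinge line of the first box's lid, 58 mm behind the box's origin and 62 mm up; axes as the box's. The lid is a flat plate of 108 x 154 mm, 2 mm thick; shut, it lies level 1 to 3 mm above the hinge line and reaches 110 mm forward (-x of the box) from it.
- box_b_hinge (a point): The same point of the second box.
- box_a_lid_edge (a point): Middle of the free edge of the first box's lid, on its outer face, 110 mm from the hinge line; it moves with the lid.
- box_b_lid_edge (a point): The same point of the second box's lid.
- box_a_lid (a joint): Opening angle of the first box's lid, rad: 0 shut (level), 1.57 upright, 1.83 at its back stop, leaning away from the box's front. The hinge is stiff enough for the lid to stay where it is left, but below about 0.4 rad it may sink shut slowly by itself; about 0.5 N at the free edge moves it.
- box_b_lid (a joint): Opening angle of the second box's lid, in the same way. The hinge is stiff enough for the lid to stay where it is left, but below about 0.4 rad it may sink shut slowly by itself; about 0.5 N at the free edge moves it.
- stamp: Bystander, loose: date stamp with a round red handle, 26 x 44 x 70 mm. Origin: centre of its underside. To be left alone.
- timer: Bystander, loose: white dial timer, 66 mm across, 38 mm high. Origin: centre of its underside. To be left alone.
- cup: Bystander, loose: small white measuring cup, 55 mm across, 40 mm high. Origin: centre of its underside. To be left alone.
- marker: Bystander, loose: blue and white marker pen, 135 mm long, lying. Origin: centre of its underside. To be left alone.
- ties: Bystander, loose: bundle of gold bag ties, 96 mm long, lying. Origin: centre of its underside. To be left alone.
- dish: Bystander, loose: steel dish of cookies, 108 mm across, 35 mm high. Origin: centre of its underside. To be left alone.
There are look-alikes about, which are no part of the job. What is shaped like the box_a but blue is not meant.

How it is judged:
By the outcome, as a careful person would: the job done as asked, in the order asked, and still so for the second after the job is handed in, with the robot touching nothing.
It also fails if it takes over 54 s, if anything falls off the work surface, if the arm or the gripper's body presses on something with over 40 N, if the wrist force passes 120 N, or if a joint passes its speed limit or range.

## Working session

There is one attempt and no reset: what is moved stays moved. The work goes in short steps, Python scripts to look and compute and a shell command to move; the robot and the scene stay as the last step left them, time stands still between calls to the robot, and variables do not carry over. Pictures are saved under pics/ and viewed, and the job is handed in when it is done.

```bash
mkdir -p pics; ls; python3 - <<'E'
from workcell import state, imaging, job, env
import cv2,numpy as np
print(state())
for n in("scene","top"):
    p,d=imaging.grab_frame(n); cv2.imwrite(f"pics/{n}0.png",p[:,:,::-1]); np.savez(f"{n}0.npz",p=p,d=d)
    print(n,imaging.camera_info(n))
E
```

```text
pics
{'time_s': 0.0, 'qpos': array([-7.00719081e+01,  1.83519173e+01,  8.97066526e+01, -6.31097554e-04,
        7.20423186e+01, -1.14563259e+00]), 'qvel': array([ 0.06797206,  0.00495873, -0.03267445,  0.07994842, -0.01843154,
        0.03010135]), 'effort': array([-1.58580511e-03, -4.12464845e+01, -2.31979144e+01,  7.24688522e-02,
        4.57023026e-02, -1.31415800e-04]), 'ee_pos': array([ 206.5819957 , -536.07361755,  213.11582937]), 'ee_rot': array([-9.01008803e+01,  1.41724680e-03, -1.58926082e+02]), 'force': array([-0.75549127, -0.68855017, -0.09682679]), 'torque': array([0.03057865, 0.00967501, 0.00143614]), 'gripper_width': 91.13628677213453}
scene {'fx': 368.7927690259233, 'fy': 368.7927690259233, 'cx': 320.871300867294, 'cy': 200.72969908508264, 'k1': 0.0010811079297943851, 'R': array([[-0.65205186, -0.75816805,  0.00309487],
       [-0.57711102,  0.49368069, -0.65055533],
       [ 0.49170239, -0.4259819 , -0.75945255]]), 't': array([315.87804465, 348.90157641, 931.41574701])}
top {'fx': 494.51023639416957, 'fy': 494.51023639416957, 'cx': 328.05921615157234, 'cy': 189.91906709955728, 'k1': -0.035614239187928755, 'R': array([[ 1.68224629e-02, -9.99850586e-01,  3.97627233e-03],
       [-9.82940260e-01, -1.72661625e-02, -1.83112876e-01],
       [ 1.83154171e-01, -8.28028596e-04, -9.83083854e-01]]), 't': array([ -28.77553844,  492.9855026 , 1550.97587082])}
```

View pics/scene0.png

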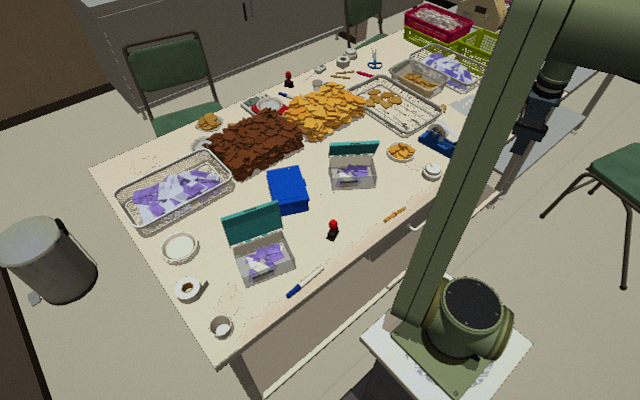

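View pics/top0.png

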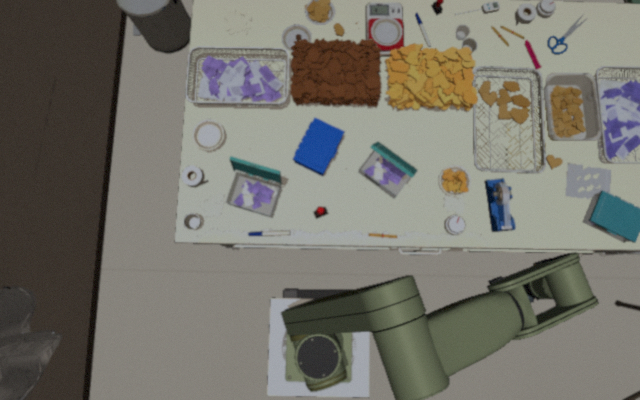

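```bash
cat > h.py <<'E'
import numpy as np,cv2
from workcell import imaging
def ray(n,u,v):
    c=imaging.camera_info(n);x=(np.asarray(u,float)-c['cx'])/c['fx'];y=(np.asarray(v,float)-c['cy'])/c['fy']
    rd=np.hypot(x,y);r=rd.copy()
    for _ in range(10): r=rd/(1+c['k1']*r*r)
    s=1/(1+c['k1']*r*r)
    return np.stack([x*s,y*s,np.ones_like(x)],-1),c
def world(n,u,v,z):
    q,c=ray(n,u,v); return (q*np.asarray(z)[...,None]-c['t'])@c['R']
def onplane(n,u,v,h):
    q,c=ray(n,u,v); o=-c['R'].T@c['t']; d=q@c['R']; s=(h-o[2])/d[...,2]; return o+d*s[...,None]
def proj(n,X):
    c=imaging.camera_info(n);p=np.asarray(X)@c['R'].T+c['t'];x=p[...,0]/p[...,2];y=p[...,1]/p[...,2];k=1+c['k1']*(x*x+y*y)
    return np.stack([x*k*c['fx']+c['cx'],y*k*c['fy']+c['cy']],-1)
def teal(p):
    hsv=cv2.cvtColor(p,cv2.COLOR_RGB2HSV); return cv2.inRange(hsv,(80,80,40),(98,255,255))
E
python3 - <<'E'
from h import *
for n in("scene","top"):
    a=np.load(f"{n}0.npz");p,d=a['p'],a['d']; m=teal(p)
    k,l,s,c=cv2.connectedComponentsWithStats(m)
    for i in range(1,k):
        if s[i,4]<60: continue
        v,u=np.where((l==i)&(d>0)); X=world(n,u,v,d[v,u]); 
        w=X.mean(0);_,S,V=np.linalg.svd(X-w,full_matrices=False)
        print(n,s[i],c[i].round(),'mean',w.round(),'min',X.min(0).round(),'max',X.max(0).round(),'normal',V[2].round(3),'sd',(S/np.sqrt(len(u))).round(1),'ax0',V[0].round(2))
for n,(x0,y0,x1,y1),f in(("scene",(210,120,450,310),3.3),("top",(160,110,480,250),2.5)):
    p=np.load(f"{n}0.npz")['p'][y0:y1,x0:x1,::-1]; cv2.imwrite(f"pics/{n}0z.png",cv2.resize(p,None,fx=f,fy=f,interpolation=cv2.INTER_CUBIC))
E
```

```text
scene [330 141  49  15 528] [353. 147.] mean [ 583. -226.  120.] min [ 518. -300.   59.] max [ 643. -149.  169.] normal [-0.699  0.516 -0.494] sd [44.  35.2  2.4] ax0 [0.57 0.82 0.06]
scene [ 221  200   61   46 1641] [252. 222.] mean [539. 203. 120.] min [506. 106.  -2.] max [575. 278. 178.] normal [ 0.956 -0.274 -0.104] sd [44.7 32.7  3.2] ax0 [0.28 0.96 0.01]
top [372 143  44  34 401] [394. 159.] mean [ 574. -222.  144.] min [ 520. -294.   14.] max [ 637. -151.  172.] normal [-0.736  0.549 -0.395] sd [42.9 29.1  6.3] ax0 [-0.54 -0.83 -0.14]
top [230 157  50  25 500] [256. 169.] mean [539. 205. 124.] min [514. 127.  57.] max [567. 279. 185.] normal [-0.958  0.275  0.081] sd [44.8 34.9  2.2] ax0 [-0.27 -0.96  0.06]
top [ 590  191   50   51 1583] [617. 216.] mean [ 420. -946.   65.] min [  342. -1024.    41.] max [ 503. -857.   77.] normal [-0.009  0.007  1.   ] sd [43.6 31.6  3.8] ax0 [-0.52 -0.85  0.  ]
```

View pics/scene0z.png

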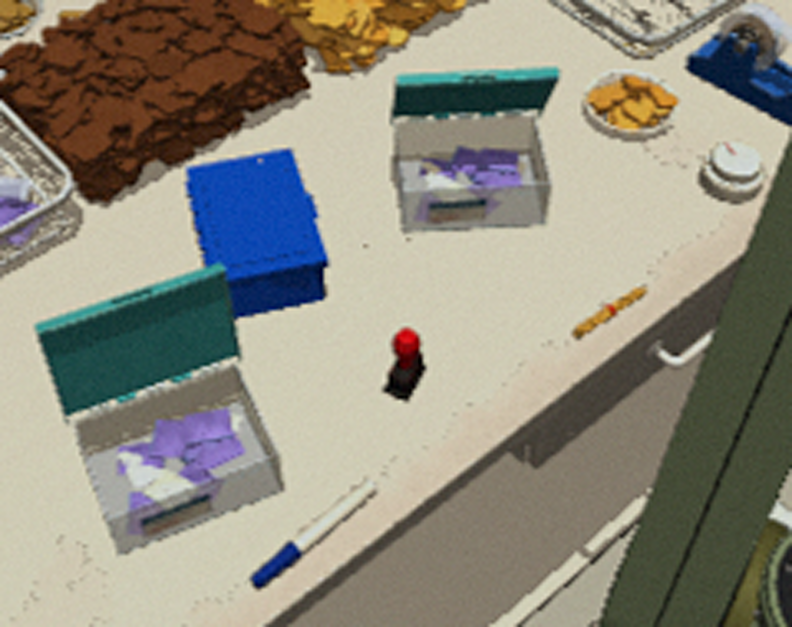

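View pics/top0z.png

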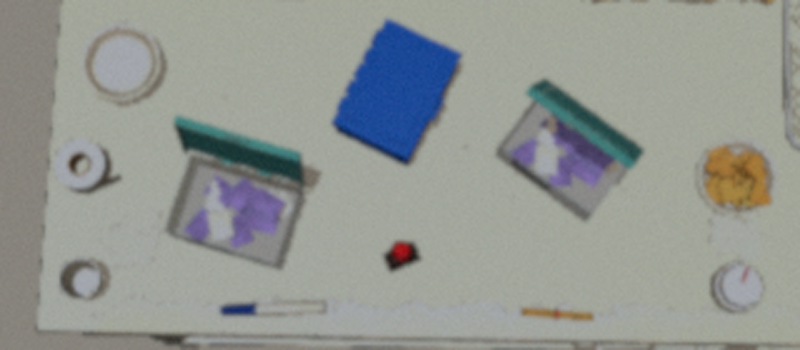

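```bash
cat > lid.py <<'E'
from h import *
def fit(tag,show=True):
    out={}
    for nm,sg in(("a",1),("b",-1)):
        P=[]
        for n in("scene","top"):
            a=np.load(f"{n}{tag}.npz");p,d=a['p'],a['d'];m=cv2.erode(teal(p),np.ones((3,3)))
            v,u=np.where((m>0)&(d>0));X=world(n,u,v,d[v,u])
            X=X[(X[:,1]*sg>60)&(abs(X[:,1])<340)&(X[:,0]>350)&(X[:,0]<700)&(X[:,2]>55)&(X[:,2]<185)]
            P.append(X)
            if len(X)<20: continue
            k=np.ones(len(X),bool)
            for _ in range(8):
                w=np.median(X[k],0) if _==0 else X[k].mean(0);V=np.linalg.svd(X[k]-w,full_matrices=False)[2];k=abs((X-w)@V[2])<4
            N=V[2]*np.sign(V[2][2]) if abs(V[2][2])>.9 else V[2]*np.sign(V[2][0])
            yaw=np.degrees(np.arctan2(N[1],N[0])); th=np.degrees(np.arccos(N[2]))
            print(nm,n,k.sum(),'mean',w.round(1),'yaw',yaw.round(1),'theta',th.round(1))
            ax=np.array([-N[1],N[0],0])/np.hypot(N[0],N[1]); dn=np.cross(N,ax) 
            if dn[2]<0: dn=-dn
            s=(X[k]-w)@ax; t=(X[k]-w)@dn
            print('  ext along hinge',s.min().round(),s.max().round(),np.percentile(s,[2,98]).round(),' up',t.min().round(),t.max().round(),'centre',(w+ax*(s.min()+s.max())/2).round(1))
E
python3 - <<'E'
from lid import *
fit(0)
A=np.array([(168,233),(283,268),(300,188),(190,157)],float)/2.5+[160,110]
B=np.array([(498,150),(588,218),(640,165)],float)/2.5+[160,110]
for Q in(A,B):
    W=onplane("top",Q[:,0],Q[:,1],62); print(W.round(0).tolist(), np.linalg.norm(np.diff(W,axis=0),axis=1).round(0), [np.degrees(np.arctan2(*(W[1]-W[0])[1::-1])).round(1)])
# scene corners rim
A=np.array([(105,525),(280,487),(240,362),(75,425)],float)/3.3+[210,120]
B=np.array([(402,195),(548,185),(535,118),(393,120)],float)/3.3+[210,120]
for Q in(A,B):
    W=onplane("scene",Q[:,0],Q[:,1],62); print(W.round(0).tolist(), np.linalg.norm(np.diff(W,axis=0),axis=1).round(0))
E
```

```text
a scene 1341 mean [539.3 202.6 116.6] yaw -15.9 theta 98.3
  ext along hinge -77.0 74.0 [-73.  70.]  up -56.0 54.0 centre [538.9 201.1 116.6]
a top 339 mean [539.2 203.5 122.7] yaw -16.0 theta 93.5
  ext along hinge -77.0 76.0 [-70.  72.]  up -56.0 59.0 centre [539.  203.  122.7]
b scene 279 mean [ 582.9 -222.1  123.9] yaw -36.1 theta 58.4
  ext along hinge -75.0 71.0 [-72.  65.]  up -67.0 48.0 centre [ 581.9 -223.5  123.9]
b top 227 mean [ 570.3 -223.4  151.8] yaw -37.7 theta 58.6
  ext along hinge -64.0 76.0 [-62.  72.]  up -47.0 23.0 centre [ 573.9 -218.8  151.8]
[[442.0, 300.0, 62.0], [400.0, 152.0, 62.0], [503.0, 134.0, 62.0], [541.0, 277.0, 62.0]] [154. 105. 148.] [np.float64(-105.9)]
[[557.0, -119.0, 62.0], [470.0, -235.0, 62.0], [541.0, -302.0, 62.0]] [144.  98.] [np.float64(-127.0)]
[[443.0, 310.0, 62.0], [379.0, 183.0, 62.0], [501.0, 132.0, 62.0], [540.0, 278.0, 62.0]] [142. 132. 151.]
[[561.0, -113.0, 62.0], [476.0, -233.0, 62.0], [554.0, -294.0, 62.0], [649.0, -179.0, 62.0]] [147.  99. 150.]
```

Both views agree. The boxes and their lids sit at:
- **box_a:** yaw ≈ -16°, hinge ≈ (529, 203), lid ≈ 96°. Its lid is at about px (252,222) in the scene view and (256,169) from the top.
- **box_b:** yaw ≈ -37°, hinge ≈ (606, -242), lid ≈ 58°. Its lid is at about px (353,147) in the scene view and (394,159) from the top.

The teal thing at top px (615,215), y ≈ -946, is a look-alike. I'll start with box_b.

```bash
python3 -m pendant '[{"delta_pos":[-4,0,-1],"twist":[0,-6.4,0],"grip":0},{"delta_pos":[-8.5,0,-2],"twist":[0,-12.8,0],"grip":0},{"delta_pos":[-13,0,-3],"twist":[0,-19.2,0],"grip":0},{"delta_pos":[-17.5,0,-4],"twist":[0,-25.6,0],"grip":0},{"delta_pos":[-22,0,-5],"twist":[0,-32,0],"grip":0}]' 10
cat > go.py <<'E'
import sys,numpy as np
from workcell import state
from scipy.spatial.transform import Rotation as Ro
H={'a':((529,203),-16),'b':((606,-242),-37)}
s=state();R=Ro.from_euler('xyz',s['ee_rot'],degrees=True).as_matrix();p=s['ee_pos']
(h,y)=H[sys.argv[1]];c,sn=np.cos(np.radians(y)),np.sin(np.radians(y));B=np.array([[c,-sn,0],[sn,c,0],[0,0,1]])
print('t',s['time_s'],'box-rel (hinge xy, z abs)',(B.T@(p-[*h,0])).round(1),'rot',s['ee_rot'].round(1),'yaw target',y-90,'F',s['force'].round(1),'w',round(s['gripper_width'],1),'q',s['qpos'].round(0))
for a in sys.argv[2:]:
    g=np.array(eval(a),float); print(a,'-> tool cm',(R.T@(B@g+[*h,0]-p)/10).round(2))
E
python3 go.py b "(20,0,190)"
```

```text
time_s: 0.6
ee_pos: [395.2, -409.5, 213.6]
ee_rot: [-90.0, 0.0, -126.7]
force: [-0.1, -1.1, 0.6]
gripper_width: 54.3
t 0.6 box-rel (hinge xy, z abs) [ -67.6 -260.6  213.6] rot [ -90.     0.  -126.7] yaw target -127 F [-0.1 -1.1  0.6] w 54.3 q [-47.  18.  90.  -0.  72. -10.]
(20,0,190) -> tool cm [-26.01   2.36   8.91]
```

```bash
python3 -m pendant '[{"delta_pos":[-5,0,2.0],"twist":[0,0,0],"grip":0},{"delta_pos":[-9.7,0,3.8],"twist":[0,0,0],"grip":0},{"delta_pos":[-14.4,0,5.6],"twist":[0,0,0],"grip":0},{"delta_pos":[-19,0,7.3],"twist":[0,0,0],"grip":0},{"delta_pos":[-23.5,0,8.9],"twist":[0,0,0],"grip":0}]'
python3 go.py b "(10,0,160)" "(-10,0,150)"
python3 - <<'E'
from lid import *
for n in("scene","top"):
    p,d=imaging.grab_frame(n); cv2.imwrite(f"pics/{n}1.png",p[:,:,::-1]); np.savez(f"{n}1.npz",p=p,d=d)
E
```

```text
time_s: 1.1
ee_pos: [606.7, -275.7, 213.4]
ee_rot: [-90.0, -0.0, -126.9]
force: [-0.6, -0.4, 0.2]
gripper_width: 13.9
t 1.1 box-rel (hinge xy, z abs) [ 20.8 -26.5 213.4] rot [ -90.    -0.  -126.9] yaw target -127 F [-0.6 -0.4  0.2] w 13.9 q [-25.  27.  76.  -0.  77.  12.]
(10,0,160) -> tool cm [-2.65  5.34 -1.07]
(-10,0,150) -> tool cm [-2.66  6.34 -3.07]
```

View pics/scene1.png

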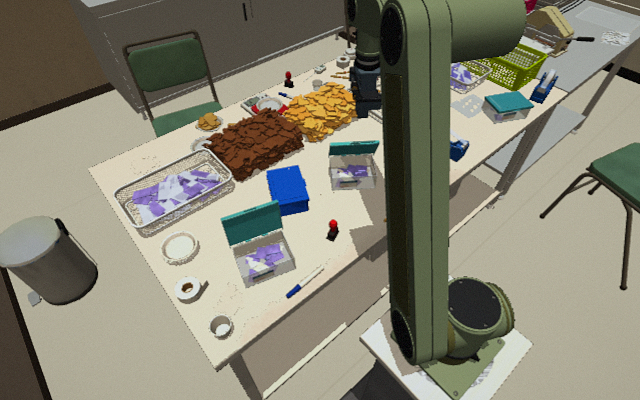

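The scene view shows the gripper at about px (368,90), behind and above box_b's lid at (353,147), with nothing disturbed. Next I'll drop down behind the lid.

```bash
python3 -m pendant '[{"delta_pos":[-1.2,2,-0.4],"twist":[0,0,0],"grip":0},{"delta_pos":[-2.6,4,-0.7],"twist":[0,0,0],"grip":0},{"delta_pos":[-2.65,5.3,-1.1],"twist":[0,0,0],"grip":0},{"delta_pos":[-2.65,6.0,-2.0],"twist":[0,0,0],"grip":0},{"delta_pos":[-2.65,6.5,-3.0],"twist":[0,0,0],"grip":0}]'
python3 go.py b "(-31,0,138)" "(-47,0,124)" "(-61,0,106)" "(-69,0,86)"
```

```text
time_s: 1.7
ee_pos: [596.0, -237.9, 147.4]
ee_rot: [-90.1, -0.1, -126.9]
force: [0.2, 0.0, -0.2]
gripper_width: 0.4
t 1.7 box-rel (hinge xy, z abs) [-10.5  -2.7 147.4] rot [-9.010e+01 -1.000e-01 -1.269e+02] yaw target -127 F [ 0.2  0.  -0.2] w 0.4 q [-23.  27.  86.  -0.  67.  14.]
(-31,0,138) -> tool cm [-0.28  0.95 -2.05]
(-47,0,124) -> tool cm [-0.28  2.35 -3.65]
(-61,0,106) -> tool cm [-0.28  4.15 -5.04]
(-69,0,86) -> tool cm [-0.29  6.16 -5.84]
```

```bash
python3 -m pendant '[{"delta_pos":[0,0.5,-1.0],"twist":[0,0,0],"grip":0},{"delta_pos":[0,0.95,-2.0],"twist":[0,0,0],"grip":0},{"delta_pos":[0,1.4,-2.7],"twist":[0,0,0],"grip":0},{"delta_pos":[0,1.9,-3.2],"twist":[0,0,0],"grip":0},{"delta_pos":[0,2.4,-3.7],"twist":[0,0,0],"grip":0}]'
python3 go.py b "(-61,0,106)" "(-69,0,86)" "(-72,0,72)"
```

```text
time_s: 2.2
ee_pos: [567.4, -215.8, 124.7]
ee_rot: [-90.0, -0.0, -126.9]
force: [0.6, -0.4, 0.3]
gripper_width: 0.6
t 2.2 box-rel (hinge xy, z abs) [-46.6  -2.3 124.7] rot [ -90.    -0.  -126.9] yaw target -127 F [ 0.6 -0.4  0.3] w 0.6 q [-22.  25.  93.  -0.  62.  15.]
(-61,0,106) -> tool cm [-0.23  1.87 -1.44]
(-69,0,86) -> tool cm [-0.23  3.87 -2.24]
(-72,0,72) -> tool cm [-0.23  5.27 -2.54]
```

```bash
python3 -m pendant '[{"delta_pos":[0,0.6,-0.5],"twist":[0,0,0],"grip":0},{"delta_pos":[0,1.2,-1.0],"twist":[0,0,0],"grip":0},{"delta_pos":[0,1.9,-1.45],"twist":[0,0,0],"grip":0},{"delta_pos":[0,2.6,-1.8],"twist":[0,0,0],"grip":0},{"delta_pos":[0,3.3,-2.1],"twist":[0,0,0],"grip":0}]'
python3 go.py b "(-69,0,86)" "(-72,0,70)"
python3 - <<'E'
from lid import *
for n in("scene","top"):
    p,d=imaging.grab_frame(n); cv2.imwrite(f"pics/{n}2.png",p[:,:,::-1]); np.savez(f"{n}2.npz",p=p,d=d)
a=cv2.imread("pics/scene2.png")[110:240,290:450];b=cv2.imread("pics/top2.png")[120:250,320:480]
cv2.imwrite("pics/z2.png",cv2.resize(np.hstack([a,b]),None,fx=2.5,fy=2.5))
E
```

```text
time_s: 2.7
ee_pos: [550.5, -202.8, 91.3]
ee_rot: [-90.0, -0.0, -126.9]
force: [-0.7, -0.1, 1.2]
gripper_width: 0.6
t 2.7 box-rel (hinge xy, z abs) [-67.9  -2.1  91.3] rot [ -90.    -0.  -126.9] yaw target -127 F [-0.7 -0.1  1.2] w 0.6 q [-21.  25.  98.  -0.  57.  16.]
(-69,0,86) -> tool cm [-0.21  0.53 -0.11]
(-72,0,70) -> tool cm [-0.21  2.13 -0.41]
```

View pics/z2.png

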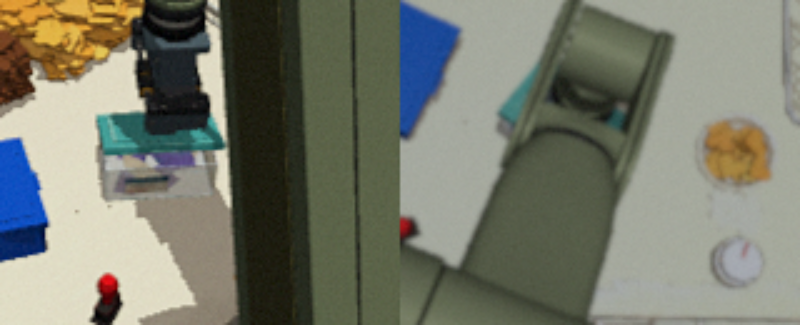

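The picture shows box_b's lid partly down, front edge at about zoom px (155,145), with the fingers on its outer face. The force is about 1 N. I'll keep pushing it down slowly.

```bash
python3 -m pendant '[{"delta_pos":[0,0.5,-0.1],"twist":[0,0,0],"grip":0},{"delta_pos":[0,1.0,-0.2],"twist":[0,0,0],"grip":0},{"delta_pos":[0,1.5,-0.3],"twist":[0,0,0],"grip":0},{"delta_pos":[0,1.9,-0.35],"twist":[0,0,0],"grip":0},{"delta_pos":[0,2.2,-0.4],"twist":[0,0,0],"grip":0}]'
python3 go.py b "(-72,0,66)"
```

```text
time_s: 3.3
ee_pos: [547.6, -200.7, 69.5]
ee_rot: [-90.0, -0.0, -126.9]
force: [0.8, 0.1, 0.2]
gripper_width: 0.7
t 3.3 box-rel (hinge xy, z abs) [-71.5  -2.1  69.5] rot [ -90.    -0.  -126.9] yaw target -127 F [0.8 0.1 0.2] w 0.7 q [-21.  26. 100.  -0.  54.  16.]
(-72,0,66) -> tool cm [-0.21  0.35 -0.05]
```

```bash
python3 -m pendant '[{"delta_pos":[0,0.1,0],"twist":[0,0,0],"grip":0},{"delta_pos":[0,0.2,0],"twist":[0,0,0],"grip":0},{"delta_pos":[0,0.3,0],"twist":[0,0,0],"grip":0},{"delta_pos":[0,0.4,0],"twist":[0,0,0],"grip":0},{"delta_pos":[0,0.45,0],"twist":[0,0,0],"grip":0}]'
python3 go.py b "(-72,0,65)"
```

```text
time_s: 3.8
ee_pos: [547.7, -200.7, 65.4]
ee_rot: [-90.0, -0.0, -126.9]
force: [-1.2, 1.1, 0.2]
gripper_width: 0.2
t 3.8 box-rel (hinge xy, z abs) [-71.4  -2.1  65.4] rot [ -90.    -0.  -126.9] yaw target -127 F [-1.2  1.1  0.2] w 0.2 q [-21.  26. 100.  -0.  53.  16.]
(-72,0,65) -> tool cm [-0.21  0.04 -0.06]
```

```bash
python3 -m pendant '[{"delta_pos":[0,0.05,0],"twist":[0,0,0],"grip":0},{"delta_pos":[0,0.1,0],"twist":[0,0,0],"grip":0},{"delta_pos":[0,0.1,0],"twist":[0,0,0],"grip":0},{"delta_pos":[0,0.15,0],"twist":[0,0,0],"grip":0},{"delta_pos":[0,0.15,0],"twist":[0,0,0],"grip":0}]'
python3 go.py b "(-72,0,65)"
```

```text
time_s: 4.3
ee_pos: [547.8, -200.7, 65.0]
ee_rot: [-90.0, 0.0, -126.9]
force: [-2.1, 1.0, 7.3]
gripper_width: 0.5
t 4.3 box-rel (hinge xy, z abs) [-71.4  -2.1  65. ] rot [ -90.     0.  -126.9] yaw target -127 F [-2.1  1.   7.3] w 0.5 q [-21.  26. 100.  -0.  53.  16.]
(-72,0,65) -> tool cm [-0.21 -0.   -0.06]
```

7 N upward at z = 65.0 mm, which is where the shut lid's top should be. I'll back off, check, and go on to box_a.

```bash
python3 -m pendant '[{"delta_pos":[0,-3,0],"twist":[0,0,0],"grip":0},{"delta_pos":[0,-7,0],"twist":[0,0,0],"grip":0},{"delta_pos":[0,-11,0],"twist":[0,0,0],"grip":0},{"delta_pos":[0,-15.5,0],"twist":[0,0,0],"grip":0},{"delta_pos":[0,-15.5,0],"twist":[0,0,0],"grip":0}]'
python3 go.py a "(60,0,218)" "(60,0,150)"
```

```text
time_s: 4.8
ee_pos: [551.1, -202.0, 225.7]
ee_rot: [-89.2, 0.2, -126.9]
force: [0.2, -0.5, 0.8]
gripper_width: 0.1
t 4.8 box-rel (hinge xy, z abs) [ 132.9 -383.2  225.7] rot [ -89.2    0.2 -126.9] yaw target -106 F [ 0.2 -0.5  0.8] w 0.1 q [-21.  19.  88.   0.  73.  16.]
(60,0,218) -> tool cm [-33.18   0.62 -20.51]
(60,0,150) -> tool cm [-33.16   7.42 -20.6 ]
```

```bash
python3 -m pendant '[{"delta_pos":[-3.8,0,-2.3],"twist":[0,-4,0],"grip":0},{"delta_pos":[-7.6,0,-4.7],"twist":[0,-8,0],"grip":0},{"delta_pos":[-11.4,0,-7.0],"twist":[0,-12,0],"grip":0},{"delta_pos":[-15.2,0,-9.4],"twist":[0,-16.5,0],"grip":0},{"delta_pos":[-19,0,-11.7],"twist":[0,-21,0],"grip":0}]'
python3 go.py a "(60,0,218)" "(60,0,150)"
```

```text
time_s: 5.3
ee_pos: [567.9, 23.2, 218.1]
ee_rot: [-90.0, -0.0, -105.8]
force: [0.3, -0.8, -0.2]
gripper_width: 0.7
t 5.3 box-rel (hinge xy, z abs) [  87.  -162.1  218.1] rot [ -90.    -0.  -105.8] yaw target -106 F [ 0.3 -0.8 -0.2] w 0.7 q [ 1. 18. 90. -0. 72. 17.]
(60,0,218) -> tool cm [-1.622e+01  1.000e-02 -2.630e+00]
(60,0,150) -> tool cm [-16.22   6.81  -2.62]
```

```bash
python3 -m pendant '[{"delta_pos":[-4,0,-0.6],"twist":[0,0,0],"grip":0},{"delta_pos":[-8,0,-1.3],"twist":[0,0,0],"grip":0},{"delta_pos":[-12,0,-2.0],"twist":[0,0,0],"grip":0},{"delta_pos":[-16.2,0,-2.6],"twist":[0,0,0],"grip":0},{"delta_pos":[-16.2,0,-2.6],"twist":[0,0,0],"grip":0}]'
python3 go.py a "(55,0,145)"
python3 - <<'E'
from lid import *
for n in("scene","top"):
    p,d=imaging.grab_frame(n); cv2.imwrite(f"pics/{n}3.png",p[:,:,::-1]); np.savez(f"{n}3.npz",p=p,d=d)
fit(3)
a=cv2.imread("pics/scene3.png")[110:310,190:450];b=cv2.imread("pics/top3.png")[100:300,180:480]
cv2.imwrite("pics/z3.png",cv2.resize(np.hstack([a,b]),None,fx=1.42,fy=1.42))
E
```

```text
time_s: 5.8
ee_pos: [587.8, 189.2, 217.4]
ee_rot: [-90.1, 0.1, -105.6]
force: [-0.5, -0.5, 0.7]
gripper_width: 0.5
t 5.8 box-rel (hinge xy, z abs) [ 60.3   3.  217.4] rot [-9.010e+01  1.000e-01 -1.056e+02] yaw target -106 F [-0.5 -0.5  0.7] w 0.5 q [17. 22. 83.  0. 75. 32.]
(55,0,145) -> tool cm [ 0.3   7.24 -0.52]
a scene 1338 mean [539.3 202.6 116.6] yaw -15.9 theta 98.3
  ext along hinge -76.0 73.0 [-73.  70.]  up -53.0 54.0 centre [538.8 200.9 116.6]
b scene 330 mean [ 583.8 -164.    64.6] yaw 82.6 theta 1.4
  ext along hinge -58.0 53.0 [-51.  47.]  up -43.0 44.0 centre [ 586.1 -164.3   64.6]
b top 1007 mean [ 558.7 -207.1   66.4] yaw 164.2 theta 0.6
  ext along hinge -84.0 83.0 [-72.  70.]  up -68.0 72.0 centre [ 558.9 -206.4   66.4]
```

View pics/z3.png

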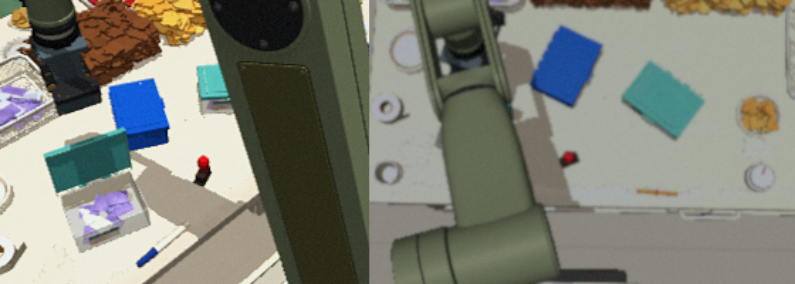

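Box_b's lid is now level at z ≈ 65–66 mm, with its centre where expected, at top-view crop px (665,100). In the scene view the gripper is behind box_a's lid, at crop px (65,90). I'll descend behind that lid now.

```bash
python3 -m pendant '[{"delta_pos":[0.2,2.5,-0.2],"twist":[0,0,0],"grip":0},{"delta_pos":[0.3,5,-0.5],"twist":[0,0,0],"grip":0},{"delta_pos":[0.3,7.2,-0.5],"twist":[0,0,0],"grip":0},{"delta_pos":[0.3,7.2,-1.3],"twist":[0,0,0],"grip":0},{"delta_pos":[0.3,7.2,-2.3],"twist":[0,0,0],"grip":0}]'
python3 go.py a "(23,0,146)" "(-1,0,146)" "(-22,0,139)"
```

```text
time_s: 6.4
ee_pos: [564.4, 186.8, 147.0]
ee_rot: [-90.0, -0.0, -106.0]
force: [0.1, 0.4, 0.8]
gripper_width: 0.4
t 6.4 box-rel (hinge xy, z abs) [ 38.5  -5.8 147. ] rot [ -90.   -0. -106.] yaw target -106 F [0.1 0.4 0.8] w 0.4 q [17. 23. 93. -0. 64. 33.]
(23,0,146) -> tool cm [-0.58  0.1  -1.55]
(-1,0,146) -> tool cm [-0.58  0.1  -3.95]
(-22,0,139) -> tool cm [-0.57  0.8  -6.05]
```

```bash
python3 -m pendant '[{"delta_pos":[-0.2,0,-1],"twist":[0,0,0],"grip":0},{"delta_pos":[-0.4,0.1,-2],"twist":[0,0,0],"grip":0},{"delta_pos":[-0.4,0.1,-3],"twist":[0,0,0],"grip":0},{"delta_pos":[-0.4,0.2,-4],"twist":[0,0,0],"grip":0},{"delta_pos":[-0.4,0.5,-5],"twist":[0,0,0],"grip":0}]'
python3 go.py a "(-22,0,139)" "(-41,0,127)" "(-57,0,111)"
```

```text
time_s: 6.9
ee_pos: [517.4, 205.9, 142.5]
ee_rot: [-89.9, 0.1, -105.9]
force: [0.7, 0.1, -0.1]
gripper_width: 0.3
t 6.9 box-rel (hinge xy, z abs) [-12.   -0.4 142.5] rot [-8.990e+01  1.000e-01 -1.059e+02] yaw target -106 F [ 0.7  0.1 -0.1] w 0.3 q [21. 20. 98. -0. 62. 36.]
(-22,0,139) -> tool cm [-0.04  0.35 -1.  ]
(-41,0,127) -> tool cm [-0.04  1.55 -2.91]
(-57,0,111) -> tool cm [-0.04  3.14 -4.51]
```

```bash
python3 -m pendant '[{"delta_pos":[0,0.4,-1],"twist":[0,0,0],"grip":0},{"delta_pos":[0,1.0,-2],"twist":[0,0,0],"grip":0},{"delta_pos":[0,1.6,-2.9],"twist":[0,0,0],"grip":0},{"delta_pos":[0,2.3,-3.7],"twist":[0,0,0],"grip":0},{"delta_pos":[0,3.1,-4.4],"twist":[0,0,0],"grip":0}]'
python3 go.py a "(-67,0,91)" "(-72,0,74)"
python3 - <<'E'
from lid import *
for n in("scene",):
    p,d=imaging.grab_frame(n); cv2.imwrite(f"pics/{n}4.png",p[:,:,::-1]); np.savez(f"{n}4.npz",p=p,d=d)
a=cv2.imread("pics/scene4.png")[130:310,190:450]
cv2.imwrite("pics/z4.png",cv2.resize(a,None,fx=2.5,fy=2.5))
E
```

```text
time_s: 7.4
ee_pos: [474.7, 217.6, 110.2]
ee_rot: [-90.0, -0.0, -105.9]
force: [1.0, 0.5, 0.1]
gripper_width: 0.2
t 7.4 box-rel (hinge xy, z abs) [-56.2  -0.9 110.2] rot [ -90.    -0.  -105.9] yaw target -106 F [1.  0.5 0.1] w 0.2 q [ 23.  19. 105.  -0.  56.  39.]
(-67,0,91) -> tool cm [-0.09  1.92 -1.08]
(-72,0,74) -> tool cm [-0.09  3.62 -1.58]
```

View pics/z4.png

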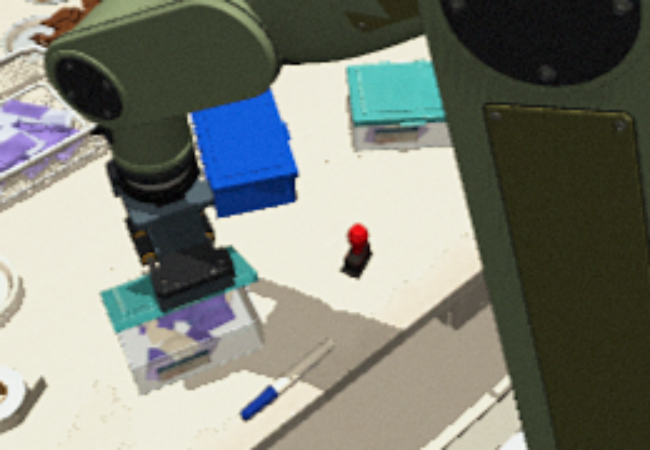

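Box_a's lid is half over, with the fingers on its outer face at about crop px (190,275). Box_b stays shut at (395,95). I'll carry on.

```bash
python3 -m pendant '[{"delta_pos":[0,0.8,-0.5],"twist":[0,0,0],"grip":0},{"delta_pos":[0,1.6,-0.95],"twist":[0,0,0],"grip":0},{"delta_pos":[0,2.4,-1.3],"twist":[0,0,0],"grip":0},{"delta_pos":[0,3.1,-1.45],"twist":[0,0,0],"grip":0},{"delta_pos":[0,3.7,-1.6],"twist":[0,0,0],"grip":0}]'
python3 go.py a "(-72,0,67)"
```

```text
time_s: 7.95
ee_pos: [459.9, 221.8, 73.1]
ee_rot: [-90.0, -0.0, -105.9]
force: [0.4, -0.2, 0.3]
gripper_width: 0.7
t 7.95 box-rel (hinge xy, z abs) [-71.6  -1.   73.1] rot [ -90.    -0.  -105.9] yaw target -106 F [ 0.4 -0.2  0.3] w 0.7 q [ 24.  20. 109.  -0.  50.  40.]
(-72,0,67) -> tool cm [-0.1   0.61 -0.04]
```

```bash
python3 -m pendant '[{"delta_pos":[0,0.2,0],"twist":[0,0,0],"grip":0},{"delta_pos":[0,0.35,0],"twist":[0,0,0],"grip":0},{"delta_pos":[0,0.5,0],"twist":[0,0,0],"grip":0},{"delta_pos":[0,0.65,0],"twist":[0,0,0],"grip":0},{"delta_pos":[0,0.75,0],"twist":[0,0,0],"grip":0}]'
python3 go.py a "(-72,0,65)"
```

```text
time_s: 8.45
ee_pos: [460.3, 221.9, 66.5]
ee_rot: [-90.0, 0.0, -105.9]
force: [0.3, 1.0, 0.5]
gripper_width: 0.7
t 8.45 box-rel (hinge xy, z abs) [-71.3  -0.8  66.5] rot [ -90.     0.  -105.9] yaw target -106 F [0.3 1.  0.5] w 0.7 q [ 24.  21. 110.  -0.  49.  40.]
(-72,0,65) -> tool cm [-0.08  0.15 -0.07]
```

```bash
python3 -m pendant '[{"delta_pos":[0,0.05,0],"twist":[0,0,0],"grip":0},{"delta_pos":[0,0.1,0],"twist":[0,0,0],"grip":0},{"delta_pos":[0,0.15,0],"twist":[0,0,0],"grip":0},{"delta_pos":[0,0.2,0],"twist":[0,0,0],"grip":0},{"delta_pos":[0,0.2,0],"twist":[0,0,0],"grip":0}]'
python3 go.py a "(-72,0,65)"
```

```text
time_s: 8.95
ee_pos: [460.2, 221.9, 65.0]
ee_rot: [-90.0, 0.0, -105.9]
force: [-1.2, -0.7, 5.3]
gripper_width: 0.3
t 8.95 box-rel (hinge xy, z abs) [-71.3  -0.8  65. ] rot [ -90.     0.  -105.9] yaw target -106 F [-1.2 -0.7  5.3] w 0.3 q [ 24.  21. 110.  -0.  49.  40.]
(-72,0,65) -> tool cm [-0.08 -0.   -0.07]
```

5 N at z = 65.0 mm, so this lid is seated too. I'll lift straight up and swing clear so the cameras can see.

```bash
python3 -m pendant '[{"delta_pos":[0,-3,0],"twist":[0,0,0],"grip":0},{"delta_pos":[0,-7,0],"twist":[0,0,0],"grip":0},{"delta_pos":[0,-11,0],"twist":[0,0,0],"grip":0},{"delta_pos":[0,-14,0],"twist":[0,0,0],"grip":0},{"delta_pos":[0,-14,0],"twist":[0,0,0],"grip":0}]'
python3 -m pendant '[{"delta_pos":[4,0,0],"twist":[0,0,0],"grip":0},{"delta_pos":[8.5,0,0],"twist":[0,0,0],"grip":0},{"delta_pos":[13,0,0],"twist":[0,0,0],"grip":0},{"delta_pos":[17.5,0,0],"twist":[0,0,0],"grip":0},{"delta_pos":[22,0,0],"twist":[0,0,0],"grip":0}]'
python3 - <<'E'
from lid import *
for n in("scene","top"):
    p,d=imaging.grab_frame(n); cv2.imwrite(f"pics/{n}5.png",p[:,:,::-1]); np.savez(f"{n}5.npz",p=p,d=d)
fit(5)
a=cv2.imread("pics/scene5.png")[110:310,190:450];b=cv2.imread("pics/top5.png")[100:300,180:480]
cv2.imwrite("pics/z5.png",cv2.resize(np.hstack([a,b]),None,fx=1.42,fy=1.42))
E
```

```text
time_s: 9.45
ee_pos: [462.7, 223.1, 209.0]
ee_rot: [-89.6, 0.4, -105.9]
force: [0.6, -0.5, -0.1]
gripper_width: 0.6
time_s: 9.95
ee_pos: [398.3, 8.9, 203.4]
ee_rot: [-90.1, -0.0, -105.9]
force: [0.4, -0.6, 0.8]
gripper_width: 0.7
a scene 1676 mean [471.1 224.5  64.9] yaw 163.3 theta 0.4
  ext along hinge -73.0 76.0 [-70.  73.]  up -51.0 57.0 centre [470.7 223.1  64.9]
a top 1053 mean [474.2 219.6  66.3] yaw 150.5 theta 0.1
  ext along hinge -81.0 82.0 [-72.  72.]  up -62.0 61.0 centre [474.  219.3  66.3]
b scene 219 mean [ 518.7 -241.9   64.5] yaw -127.6 theta 1.8
  ext along hinge -40.0 60.0 [-39.  54.]  up -20.0 26.0 centre [ 526.4 -247.9   64.5]
b top 970 mean [ 559.5 -206.5   66.2] yaw 22.7 theta 0.2
  ext along hinge -77.0 76.0 [-64.  62.]  up -85.0 85.0 centre [ 559.6 -206.9   66.2]
```

View pics/z5.png

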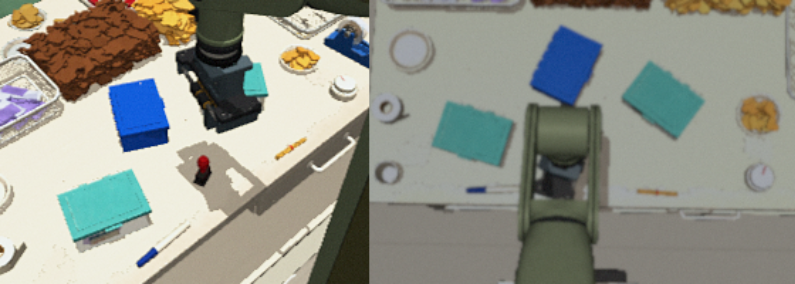

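Both lids lie level, at tilts of 0.1–1.8° and z ≈ 65–66 mm, with centres where the boxes stood. The bystanders look untouched. I'll hold still for one call, then hand in.

```bash
python3 -m pendant '[{"delta_pos":[0,0,0],"twist":[0,0,0],"grip":0},{"delta_pos":[0,0,0],"twist":[0,0,0],"grip":0},{"delta_pos":[0,0,0],"twist":[0,0,0],"grip":0},{"delta_pos":[0,0,0],"twist":[0,0,0],"grip":0},{"delta_pos":[0,0,0],"twist":[0,0,0],"grip":0}]'
python3 -c "
from workcell import job; print(job.job_done())"
```

```text
time_s: 10.55
ee_pos: [399.9, 11.1, 204.3]
ee_rot: [-90.0, -0.0, -105.8]
force: [0.2, 0.2, 0.5]
gripper_width: 0.5
the job is handed in; nothing more can be done
None
```

I shut both sachet boxes, box_b first and then box_a, and handed the job in at 10.6 s. I pushed each lid over from behind with the closed fingertips, and the final presses read 7 N and 5 N at z = 65.0 mm.

- **Lids:** In the last pictures both lay level, with tops at about 65–66 mm. Tilt read 0.1–0.4° for box_a and 0.2–1.8° for box_b. The 1.8° came from the scene view, where the gripper hid part of box_b's lid.
- **Boxes:** Lid centres were within about 5–6 mm of where I expected them, with the two views themselves differing by up to about 5 mm. I saw no sign that either box had shifted.
- **Bystanders:** All of them looked unmoved, but I checked this only by eye, without measuring them.

No check failed.

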